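# Clamp a bearing cup in the cam fixture and hold the lever

### The arm

A 6-joint arm with a two-finger parallel gripper is mounted at the origin on the work surface. World frame = base frame: x ahead of the robot, y to its left, z up, the work surface at z = 0. Lengths are in mm, angles in rad, forces in N, time in s.
With the tool pointing down it reaches from about 350 to 875 mm from the base axis. Payload 4.2 kg.
Tool frame: the origin (TCP) lies midway between the tips of the shut fingers; the grasp point (between the pads) lies behind it (arm.tcp_to_grasp is the z of the grasp point in the tool frame, in mm); z points along the fingers, y is the direction in which the jaws open and shut (so a half turn about z gives the same grasp; the last joint's range is limited). The gripper opens to 85 mm and grips with 20 to 120 N. Pads are 22 mm wide; open, the fingers measure 114 mm over their backs; the gripper's body (76 mm by 85 mm) begins 54 mm behind the grasp point. The pads swing forward as they close: fully open they stand 13 mm farther back than shut.
Start: joints at [-0.929, 0.385, 0.008, 0, -1.194, -0.259], TCP at [233.463, -579.736, 231.312] pointing down, gripper open.
Joint ranges: [-3.14, 3.14], [-1.21, 2.06], [-1.07, 1.41], [-3.16, 2.05], [-2.99, -0.16], [-3.1, 3.1]. Speed limits (rad/s): [2.79, 2.79, 3.14, 3.14, 3.14, 3.14].

### API

Orientations are given as a unit quaternion [x, y, z, w].
In Python, from bench import arm, optics, job_done gives the robot as it stands.
- The arm moves only by the tool carry_out, never from a script. Its argument "increments" is a list that holds one entry, the list of rows, each a list of 7 numbers: the shift along the world's x, y, z in m, then the turn, a rotation vector about the world's x, y, z in degrees, then the closure, from -1 (fully open) to 1 (shut). In form: [[[x, y, z, ax, ay, az, fingers], ...]]. A call has 1 to 5 rows; each row shifts and turns the commanded pose from where the row before left it; what a row does not reach is not made up. A row lasts 1/10 s, in which the tool goes at most 50 mm and 8.59 degrees, less where a joint would pass 70% of its speed; a pose out of reach is approached as far as the arm can. A call is refused whole if a number of a shift passes 0.05 or a number of a turn 8.59, either way. A call with a gripper value outside its range is refused whole. The fingers move at their own pace and stop on an object; the grip force is fixed at half the most. Time passes only in rows, so rows that do not move let the fingers close. It gives the time, the measured TCP pose, the force and the opening at its end, in the units of the state.
- arm.read_state(): the state, without advancing time (a new reading comes with each control period).
- optics.get_image(name): name is "side" or "top"; returns a dict with "color" (400x640x3 uint8, red, green, blue), "fx", "fy", "cx", "cy" (pixels), "distortion" ([k1, k2, p1, p2, k3] as OpenCV has them; the pictures are not rectified), "rvec" (rotation vector, rad) and "tvec" (3), from world to camera coordinates, as OpenCV has them. Camera axes: x right, y down, z forward; pixel columns grow to the right and rows downward; lengths in mm; the calibration is good to about 2 mm. A picture is of the moment at which its call begins. There is no depth.
- job_done(): hands the job in, once; it reports no verdict.
The state is a dict: "clock": time; "joints": joint angles; "joint_vel": joint speeds; "joint_efforts": joint torques, N m; "position": TCP position; "ee_rot": TCP orientation; "contact_force": force on the tool from outside, world axes, zero at the start; "wrist_torque": the same for the moment, N m; "gripper_width": finger opening in mm.
Only numpy, scipy, OpenCV 4.12 (cv2) and the standard library are available. Lean on these libraries where they do the work, as an engineer would, in place of code of your own. Each camera call takes 0.05 s, during which the arm holds its last target.

### The job

Load the aluminium bearing cup into the clamping fixture: slide it over the upright shaft and lower it, without dropping it, until it sits fully down on its seat, then let go of it. Then swing the cam lever up to the cam's highest lift, which is with the lever standing straight up, so that the plunger clamps the cup. The lever springs back if it is let go, so finish still holding it there, and leave everything else on the bench where it is.

Things in the scene. Friction and masses are not known exactly. Their poses are not given: they have to be found in the camera images.
- cup: Bearing cup to be clamped: a turned aluminium ring, 46 mm outside, 22 mm through bore, 30 mm high, about 0.13 kg, with a bearing's steel races and black seal showing on its end faces. It stands upright and loose on the bench at the start. Origin: centre of its underside; z up along its bore.
- fixture: Cam clamping fixture, fixed to the bench: a dark cast base plate 190 x 90 mm, 12 mm thick. Origin: on the bench, on the plate's long centre line, 10 mm from the plate's middle towards its lever end; its x runs along the plate from the shaft towards the lever end, z up. In this frame (mm): shaft axis x -60, plunger guide block x -18 to 12 (44 wide, top at z 54), cam cheeks x 30 to 70 (tops at z 54, to 22 each side of the centre line), lever pivot x 50, z 37, its axis along y.
- shaft_seat (a point): Centre of the seat, 22 mm above the bench, on which the cup's underside comes to rest. The seat is a shoulder 38 mm across on the plate; from it the steel shaft rises, 20 mm in diameter, 46 mm tall above the seat, its top 4 mm coned for lead-in. The plunger's nose stands 26.5 mm from the shaft axis on the fixture's +x side; the other three sides are open.
- nose: Black rubber nose of the steel plunger, 17 mm across, 37 mm above the bench; a stiff spring (5 N/mm) behind it. Origin: centre of its front face, which faces the shaft. The cam drives it about 6 mm towards the shaft: 3.5 mm to reach the cup, up to 1 mm taking up the bore clearance, the rest clamps with about 7 N or more.
- lever_pivot (a point): Centre of the cam's pivot pin, 37 mm above the bench, on the fixture's centre line; the lever turns about the fixture's y axis. The ball is fixed to the rod and so turns 74 degrees on the way up: fingers that stay pointing down must let it swivel. Held across the rod with 20 to 40 N it does; squeezed with 90 N it binds and slips out.
- lever: Hand lever of the cam: a steel rod 10 mm in diameter ending in a black ball knob 28 mm in diameter. Origin: centre of the ball, 100 mm from the pivot; its own z points outward along the rod, its y along the pivot axis. At rest the rod leans away from the shaft, 15.5 degrees above level, with the ball 64 mm above the bench and clear beyond the plate's end; standing straight up, the ball is 137 mm above the bench.
- cam (a joint): Turn of cam and lever, rad: 0 at the rest stop, growing as the ball is swung up and over towards the shaft; 1.30 with the lever straight up, where the cam's lift is highest; it can run on to a stop at 1.80, where the lift has fallen again. A return spring drives it back to 0: 1.3 to 1.8 N at the ball.
- collar: Bystander, not part of the job: a plain flat spacer ring, bare aluminium, 40 mm across, 29 mm bore, only 12 mm high; a different part from the bearing cup, may lie on either side of it; loose. Origin: its underside.
- board: Bystander, not part of the job: a green circuit board, 110 x 75 mm on 6 mm standoffs; loose. Origin: its underside.
- gearmotor: Bystander, not part of the job: a gearmotor lying down, 42 mm square black gearbox with a steel can, 80 mm long; loose. Origin: its underside.
- fan: Bystander, not part of the job: a cooling fan, 60 mm square, 20 mm high, black; loose. Origin: its underside.
- screwdriver: Bystander, not part of the job: a screwdriver, 170 mm long, black handle; loose. Origin: its underside.
- meter: Bystander, not part of the job: a hand multimeter, 150 x 75 x 32 mm, grey; loose. Origin: its underside.
- spray_can: Bystander, not part of the job: a standing spray can, 52 mm across, 145 mm tall; loose. Origin: its underside.
Not all that is in view belongs to the job. There is more than one size of the cup; the one meant has the size given above.

How it is judged (in metres and radians):
On the way, in this order (a step that is already met when the one before it is completed fails the run):
1. the cup is fully down on its seat over the shaft, upright and let go, with the lever still at rest (z of cup in the frame of fixture between 0.02 and 0.0245 m and horizontal distance between cup and shaft_seat below 0.003 m and angle between cup's own z axis and vertical below 0.06 rad and contact force between the fingers and cup below 0.3 N and value of joint cam below 0.3 rad), for 0.2 s.
2. the lever is held at the cam's highest lift and the plunger clamps the cup (z of cup in the frame of fixture between 0.02 and 0.0245 m and horizontal distance between cup and shaft_seat below 0.003 m and angle between cup's own z axis and vertical below 0.06 rad and contact force between the fingers and cup below 0.3 N and value of joint cam between 1.13 and 1.47 rad and contact force between the fingers and lever above 0.5 N and contact force between nose and cup above 3 N), for 0.3 s.
At the end, for the whole second after the job is handed in: Fingers hold the lever still, touching it with over 0.5 N, within 0.17 rad of straight up; the cup is let go, down on its seat (about 2 mm), within 3 mm of the shaft axis, tilted under 0.06 rad, and the plunger presses it with over 3 N (all of step 2 and velocity of joint cam between -0.15 and 0.15 rad/s); the arm keeps its last pose, push and grip.
It fails at once if the cup is dropped or knocked (moving faster than 0.5 m/s out of the fingers) (linear speed of cup above 0.5 m/s and contact force between the fingers and cup below 0.1 N).
It fails at once if another loose thing on the bench is moved more than 25 mm (distance of any of collar, board, gearmotor, fan, screwdriver, meter, spray_can from where it was at the start of the episode above 0.025 m).
It also fails if it takes over 58 s, if anything falls off the work surface, if the arm or the gripper's body presses on something with over 40 N, if the wrist force passes 120 N, or if a joint passes its speed limit or range.

## Working session

There is one attempt and no reset: what is moved stays moved. The work goes in short steps, Python scripts to look and compute and a tool call to move; the robot and the scene stay as the last step left them, time stands still between calls to the robot, and variables do not carry over. Pictures are saved under pics/ and viewed, and the job is handed in when it is done.

Besides the shell and the picture viewer there is one more tool, called as name(argument=value, ...) on one line, values as JSON. carry_out: Moves the arm, as the interface text tells. Its arguments: {"type":"object","properties":{"increments":{"type":"array","items":{"type":"array","items":{"type":"array","items":{"type":"number"}}}}},"required":["increments"]}

```bash
ls; mkdir -p pics; python3 - <<'E'
from bench import arm, optics
import cv2
print(arm.read_state(), arm.tcp_to_grasp)
for n in("side","top"):
    d=optics.get_image(n); cv2.imwrite(f"pics/{n}0.png",d["color"][:,:,::-1])
    print({k:v for k,v in d.items() if k!="color"})
E
```

```text
pics
{'clock': 0.0, 'joints': array([-9.29396634e-01,  3.85548414e-01,  6.61479038e-03, -4.95237053e-04,
       -1.19399056e+00, -2.58614448e-01]), 'joint_vel': array([-0.00250918, -0.00140273,  0.00072326,  0.00406864, -0.00114367,
        0.00010661]), 'joint_efforts': array([ 2.81176006e-03, -3.92285335e+01,  1.88399416e+01,  4.18609634e+00,
       -4.66902566e-03,  1.89654492e-05]), 'position': array([ 233.24608344, -579.21322531,  230.22273472]), 'ee_rot': array([-1.90136470e-01,  9.81757067e-01,  1.05811423e-03, -2.55540873e-04]), 'contact_force': array([ 0.21485036, -0.36917987,  0.75701444]), 'wrist_torque': array([-0.05342726, -0.0075965 , -0.03358086]), 'gripper_width': 85.45144273412204} -18.700000000000003
{'fx': 452.781172688148, 'fy': 452.781172688148, 'cx': 315.0052658893684, 'cy': 202.493114984734, 'distortion': array([-0.06772608,  0.        ,  0.        ,  0.        ,  0.        ]), 'rvec': array([ 2.06566166, -0.10873046,  0.06197198]), 'tvec': array([-597.40664387,  118.82599573, 1112.73416613])}
{'fx': 445.65104862231743, 'fy': 445.65104862231743, 'cx': 317.84431680205563, 'cy': 193.18529129959919, 'distortion': array([-0.07830222,  0.        ,  0.        ,  0.        ,  0.        ]), 'rvec': array([ 2.13399298, -2.13296209,  0.22798917]), 'tvec': array([   9.71104314,  597.10244061, 1274.00896282])}
```

View pics/side0.png

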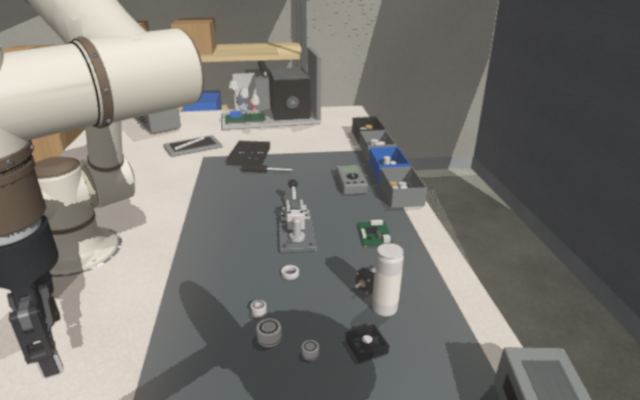

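View pics/top0.png

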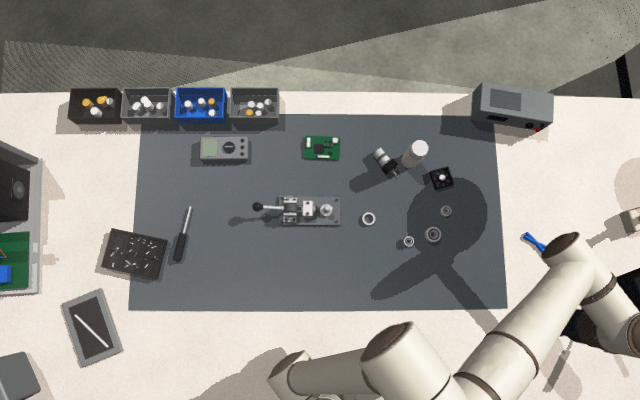

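The top view shows four ring-like parts: (369,219), (409,242), (433,234) and (446,211). In the side view they are at (290,271), (259,308), (269,332) and (310,350). The fixture's shaft is at about (327,211) and its ball at (258,207) in top. I'll enlarge these parts and measure them.

```bash
cat > h.py <<'E'
import numpy as np, cv2
from scipy.spatial.transform import Rotation as R
def cam(d):
    K=np.array([[d["fx"],0,d["cx"]],[0,d["fy"],d["cy"]],[0,0,1]]);return K,np.array(d["distortion"]),cv2.Rodrigues(d["rvec"])[0],np.array(d["tvec"])
def ray(d,p):
    K,D,Rm,t=cam(d);u=cv2.undistortPoints(np.array([[p]],float),K,D)[0,0]
    return -Rm.T@t, Rm.T@np.array([u[0],u[1],1])
def atz(d,p,z):
    o,r=ray(d,p);return o+r*(z-o[2])/r[2]
def tri(d1,p1,d2,p2):
    o1,r1=ray(d1,p1);o2,r2=ray(d2,p2)
    s=np.linalg.lstsq(np.c_[r1,-r2],o2-o1,rcond=None)[0]
    a=o1+s[0]*r1;b=o2+s[1]*r2;return (a+b)/2,np.linalg.norm(a-b)
def proj(d,P):
    K,D,Rm,t=cam(d);return cv2.projectPoints(np.array(P,float).reshape(-1,3),d["rvec"],t,K,D)[0][:,0]
def crop(d,x0,y0,w,h,s,name):
    c=cv2.resize(d["color"][y0:y0+h,x0:x0+w,::-1],None,fx=s,fy=s,interpolation=cv2.INTER_CUBIC);cv2.imwrite(name,c)
E
python3 - <<'E'
from h import *
from bench import optics
s=optics.get_image("side");t=optics.get_image("top")
crop(t,340,190,130,70,6,"pics/t1.png");crop(s,235,250,130,115,5,"pics/s1.png")
crop(t,240,180,110,60,7,"pics/t2.png");crop(s,260,170,80,90,6,"pics/s2.png")
for n,a,b in [("A",(369,219),(290,271)),("B",(409,241),(259,307)),("C",(433,234),(269,330)),("D",(446,211),(310,348)),("ball",(258,206),(293,184)),("shafttop",(327,210),(296,221))]:
    print(n,tri(t,a,s,b))
E
```

```text
A (array([ 527.06509632, -148.44377559,    7.20990193]), np.float64(1.9700915308442941))
B (array([ 458.12099412, -268.96938334,   12.64017981]), np.float64(0.8189945417891208))
C (array([ 478.05601565, -342.59791211,   19.05304913]), np.float64(0.44536851180888604))
D (array([ 550.62648493, -389.0600053 ,   12.25383066]), np.float64(0.6052161266987354))
ball (array([556.94026153, 186.80648283,  62.23775093]), np.float64(0.085621404175693))
shafttop (array([548.87841087, -16.83836738,  59.56094936]), np.float64(5.862557713249167))
```

View pics/t1.png

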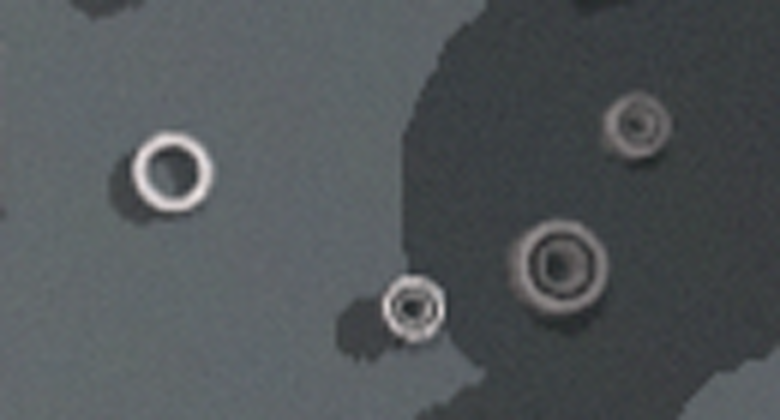

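View pics/s1.png

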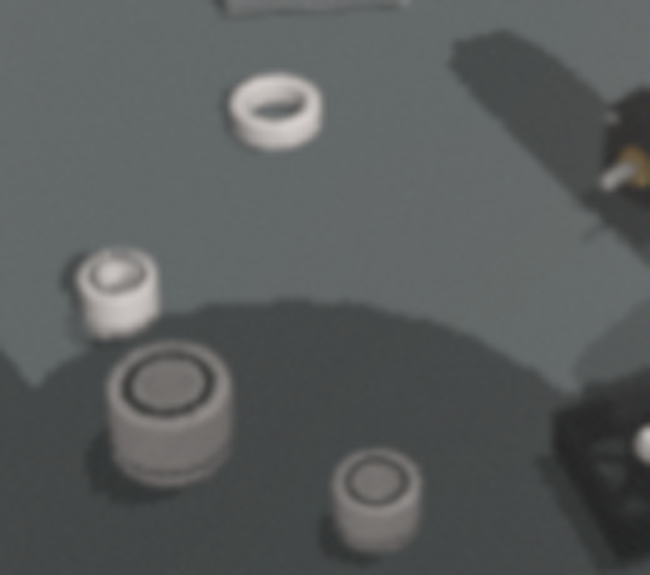

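View pics/t2.png

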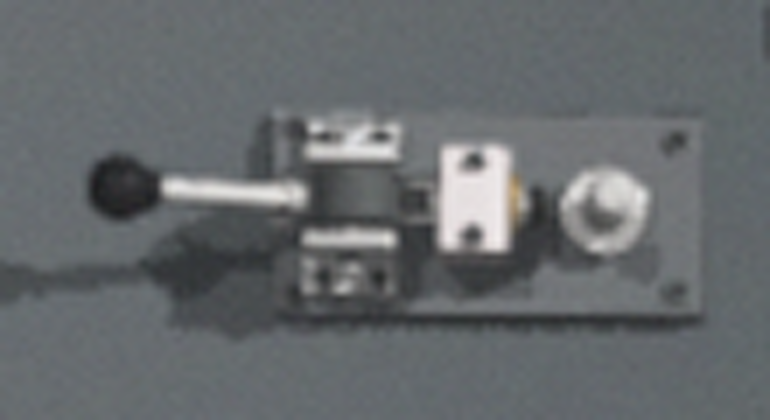

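View pics/s2.png

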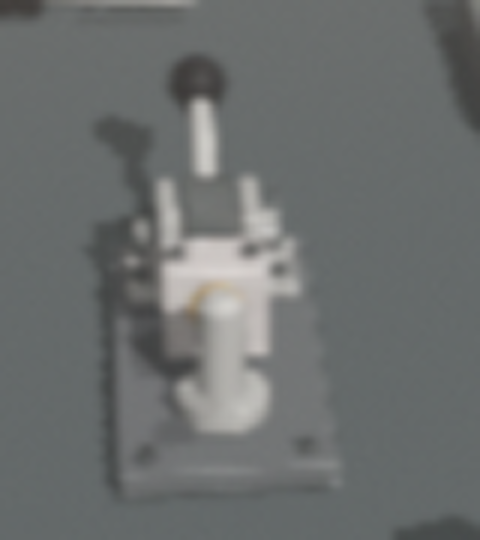

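C at top (433,234) / side (269,330) is about 45 mm across and tall, with a black seal on its end face, so it is the 46 mm cup. B (409,242) and D (446,211) are about 30 mm across, the wrong size. A (369,219) is flat and plain, so it is the collar. The enlarged crops confirm this. Next I'll fit the poses.

```bash
python3 - <<'E'
from h import *
from bench import optics
from scipy.optimize import least_squares
s=optics.get_image("side");t=optics.get_image("top")
T=lambda x,y:(240+(x+.5)/7-.5,180+(y+.5)/7-.5); S=lambda x,y:(260+(x+.5)/6-.5,170+(y+.5)/6-.5)
l=np.deg2rad(15.5);ball=[50+100*np.cos(l),0,37+100*np.sin(l)]
top=[([-105,-45,12],T(703,117)),([-105,45,12],T(700,315)),([85,45,12],T(278,315)),([85,-45,12],T(272,115)),(ball,T(124,187)),([-60,0,22],T(603,210)),([-60,0,68],T(606,190))]
top=[([p[0],p[1],p[2]],q) for p,q in top]
side=[(ball,S(197,80)),([-60,0,68],S(222,300)),([-60,0,22],S(222,403)),([-105,-45,12],None),([-105,45,12],None)]
side=[a for a in side if a[1]]
def w(P,v):
    P=np.array(P,float);c,n=np.cos(v[2]),np.sin(v[2]);return np.c_[c*P[:,0]-n*P[:,1]+v[0],n*P[:,0]+c*P[:,1]+v[1],P[:,2]]
for flip in (1,-1):
  P1=np.array([a[0] for a in top],float);P1[:,1]*=flip
  def f(v,full=0):
    a=proj(t,w(P1,v))-np.array([q[1] for q in top]);b=proj(s,w([q[0] for q in side],v))-np.array([q[1] for q in side])
    return np.r_[a,b] if full else np.r_[a,b].ravel()
  r=least_squares(f,[550,40,1.57]);print(flip,r.x,r.cost);print(f(r.x,1).round(2))
  print("shaft",w([[-60,0,22]],r.x),"ball",w([ball],r.x),"pivot",w([[50,0,37]],r.x))
# cup fit: outlines
T1=lambda x,y:(340+(x+.5)/6-.5,190+(y+.5)/6-.5);S1=lambda x,y:(235+(x+.5)/5-.5,250+(y+.5)/5-.5)
print("cup seal ctr top z30",atz(t,T1(564,265),30),"side",atz(s,S1(169,383),30))
for nm,q in (("shaft top",(606,190)),):
  print(nm,atz(t,T(*q),68),atz(s,S(222,300),68))
# overlay
v=r.x
a=np.linspace(0,2*np.pi,40)
def circ(c,rad,z):return np.c_[c[0]+rad*np.cos(a),c[1]+rad*np.sin(a),0*a+z]
c=(atz(t,T1(564,265),30)+atz(s,S1(169,383),30))[:2]/2
for d,x0,y0,ww,hh,k,n in ((t,400,190,70,70,8,"to"),(s,235,300,80,65,8,"so")):
    im=cv2.resize(d["color"][y0:y0+hh,x0:x0+ww,::-1],None,fx=k,fy=k,interpolation=cv2.INTER_CUBIC)
    for z,rad in((30,23),(0,23),(30,11)):
        p=((proj(d,circ(c,rad,z))-[x0,y0]+.5)*k-.5).astype(int);cv2.polylines(im,[p],True,(0,255,255),1)
    cv2.imwrite(f"pics/{n}.png",im)
E
```

```text
1 [553.29588142  43.60100033   1.56326259] 8.226522787574368
[[ 0.72 -0.47]
 [ 1.25  0.25]
 [-0.83 -0.3 ]
 [ 0.66 -0.81]
 [-0.43  0.5 ]
 [ 0.55  0.03]
 [ 0.79  0.53]
 [-0.37  0.18]
 [-0.23 -1.47]
 [ 0.17 -2.86]]
shaft [[552.84386144 -16.39729697  22.        ]] ball [[554.39853177 189.95989209  63.72383761]] pivot [[553.67256474  93.5995814   37.        ]]
-1 [553.66320848  43.5831666    1.56071702] 1658.9287135814725
[[  0.79  28.5 ]
 [  1.19 -28.79]
 [ -0.15 -29.57]
 [  0.    28.08]
 [ -0.42   0.25]
 [  0.55  -0.04]
 [  0.8    0.45]
 [ -0.11   0.17]
 [ -0.14  -1.47]
 [  0.25  -2.86]]
shaft [[553.05846035 -16.41378566  22.        ]] ball [[555.13842144 189.93877729  63.72383761]] pivot [[554.16716525  93.58062681  37.        ]]
cup seal ctr top z30 [ 477.96894803 -341.27738267   30.        ] side [ 477.27971993 -343.92193493   30.        ]
shaft top [554.40424799 -14.06701733  68.        ] [552.92760755 -23.53640684  68.        ]
```

View pics/to.png

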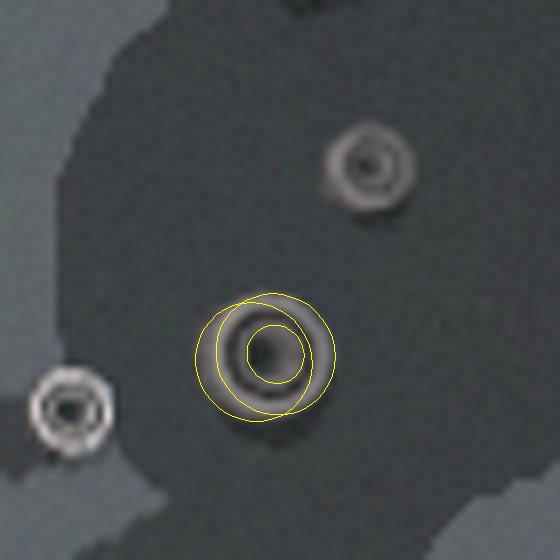

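View pics/so.png

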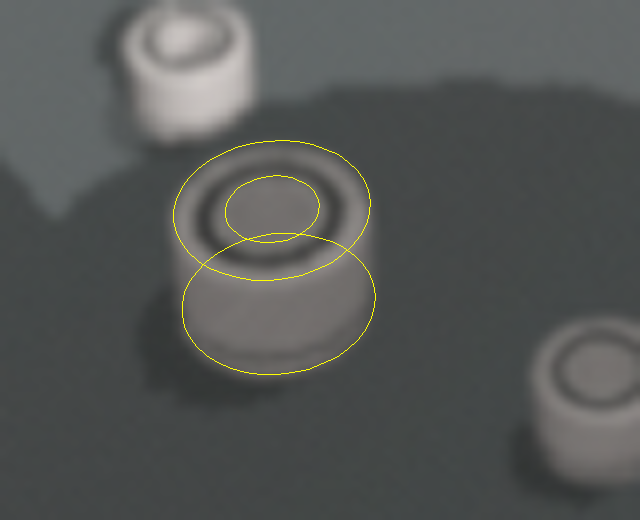

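```bash
cat > ov.py <<'E'
from h import *
def ov(t,s,v,tag):
    a=np.linspace(0,2*np.pi,60)
    c,n=np.cos(v[2]),np.sin(v[2])
    W=lambda P:np.c_[c*P[:,0]-n*P[:,1]+v[0],n*P[:,0]+c*P[:,1]+v[1],P[:,2]]
    circ=lambda x,rad,z:W(np.c_[x+rad*np.cos(a),rad*np.sin(a),0*a+z])
    l=np.deg2rad(15.5)
    for d,x0,y0,ww,hh,k,n_ in ((t,240,180,110,60,7,"t"),(s,260,170,80,90,6,"s")):
        im=cv2.resize(d["color"][y0:y0+hh,x0:x0+ww,::-1],None,fx=k,fy=k,interpolation=cv2.INTER_CUBIC)
        L=[circ(-60,19,22),circ(-60,10,64),circ(-60,10,22),W(np.array([[-105,-45,12],[-105,45,12],[85,45,12],[85,-45,12.]])),W(np.array([[-18,-22,54],[-18,22,54],[12,22,54],[12,-22,54.]]))]
        b=W(np.array([[50+100*np.cos(l),0,37+100*np.sin(l)]]))[0]
        Rm=cam(d)[2]; L.append(b+14*(np.cos(a)[:,None]*Rm[0]+np.sin(a)[:,None]*Rm[1]))
        for q in L:
            p=((proj(d,q)-[x0,y0]+.5)*k-.5).round().astype(int);cv2.polylines(im,[p],True,(0,255,255),1)
        cv2.imwrite(f"pics/ov_{tag}_{n_}.png",im)
E
python3 - <<'E'
from ov import *
from bench import optics
ov(optics.get_image("top"),optics.get_image("side"),[553.3,43.6,1.5633],"a")
E
```

```text
(no output)
```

View pics/ov_a_t.png

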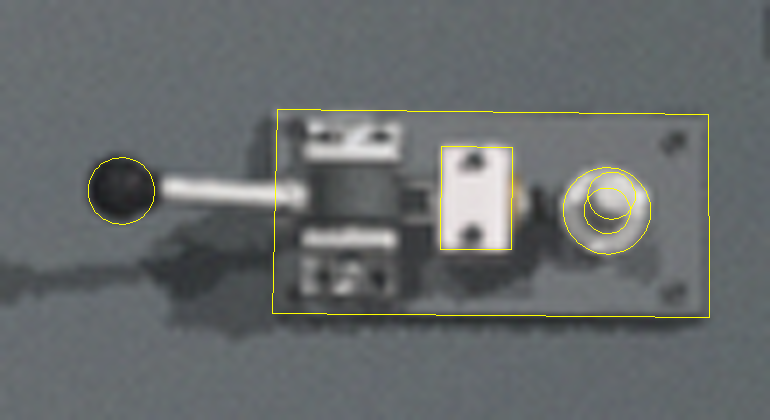

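View pics/ov_a_s.png

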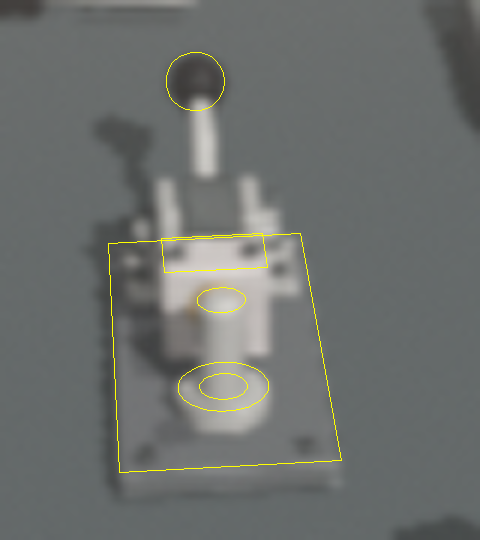

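The overlays match within about 0.5 px: cup at (477.6, -342.6), shaft at (553, -16), ball at (556, 189). I'll grip the cup with the jaws along world x, which also keeps them clear of the guide block at the fixture.

carry_out(increments=[[[0.03,0.03,-0.01,0,0,8.5,-1],[0.03,0.03,-0.01,0,0,8.5,-1],[0.03,0.03,-0.01,0,0,8.5,-1],[0.03,0.03,-0.01,0,0,8.5,-1],[0.03,0.03,-0.01,0,0,8.5,-1]]])

```text
clock: 0.9
position: [384.5, -428.5, 181.2]
ee_rot: [-0.536, 0.844, -0.0, 0.0]
contact_force: [1.2, -0.7, 0.5]
gripper_width: 85.1
```

carry_out(increments=[[[0.03,0.03,-0.01,0,0,8.5,-1],[0.03,0.03,-0.01,0,0,8.5,-1],[0.03,0.027,-0.01,0,0,8.2,-1],[0.004,0,0,0,0,0,-1],[0,0,0,0,0,0,-1]]])

```text
clock: 1.4
position: [478.3, -342.2, 151.1]
ee_rot: [-0.705, 0.709, 0.0, -0.0]
contact_force: [-0.1, 0.2, 0.0]
gripper_width: 85.3
```

```bash
python3 - <<'E'
from h import *
from bench import arm,optics
s=arm.read_state();print({k:np.round(v,4) for k,v in s.items()});print(R.from_quat(s["ee_rot"]).as_matrix().round(3))
crop(optics.get_image("side"),190,200,200,190,4,"pics/s3.png")
E
```

```text
{'clock': np.float64(1.4), 'joints': array([-3.457e-01,  3.908e-01, -1.977e-01,  3.000e-04, -9.827e-01,
        3.402e-01]), 'joint_vel': array([-0.039 , -0.018 , -0.0089, -0.0018, -0.003 ,  0.002 ]), 'joint_efforts': array([ 9.43200e-01, -3.68914e+01,  1.68441e+01,  3.69290e+00,
        2.32000e-02,  7.80000e-03]), 'position': array([ 478.2808, -342.1659,  151.0986]), 'ee_rot': array([-7.052e-01,  7.090e-01,  1.000e-04, -2.000e-04]), 'contact_force': array([-0.0764,  0.1825,  0.0093]), 'wrist_torque': array([-0.0699,  0.0687, -0.0597]), 'gripper_width': np.float64(85.2709)}
[[-0.005 -1.    -0.   ]
 [-1.     0.005 -0.   ]
 [ 0.     0.    -1.   ]]
```

View pics/s3.png

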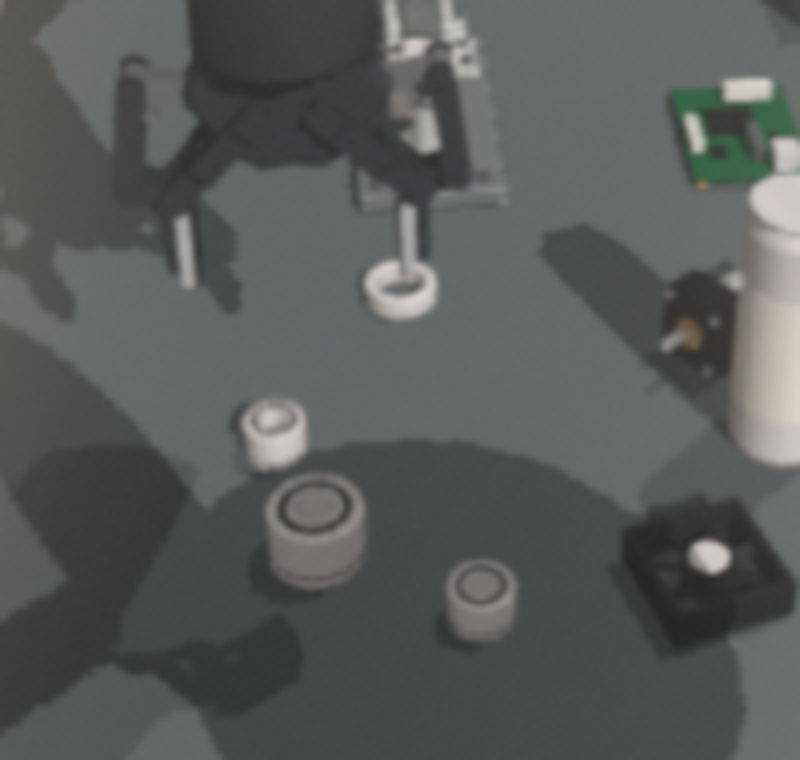

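```bash
python3 - <<'E'
from h import *
from bench import optics
s=optics.get_image("side")
print(proj(s,[[478.3-42.6,-342.2,164],[478.3+42.6,-342.2,164]]))
E
```

```text
[[239.94732482 269.25848825]
 [289.51526386 266.19901244]]
```

carry_out(increments=[[[-0.001,0,-0.04,0,0,0,-1],[0,0,-0.04,0,0,0,-1],[0,0,-0.03,0,0,0,-1],[0,0,0,0,0,0,-1]]])

```text
clock: 1.9
position: [472.4, -342.6, 37.6]
ee_rot: [-0.703, 0.711, 0.004, -0.002]
contact_force: [-1.4, 1.7, -0.6]
gripper_width: 85.4
```

```bash
python3 - <<'E'
from h import *
from bench import arm,optics
crop(optics.get_image("side"),200,230,150,150,5,"pics/s4.png")
crop(optics.get_image("top"),370,180,120,100,6,"pics/t4.png")
E
```

```text
(no output)
```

View pics/s4.png

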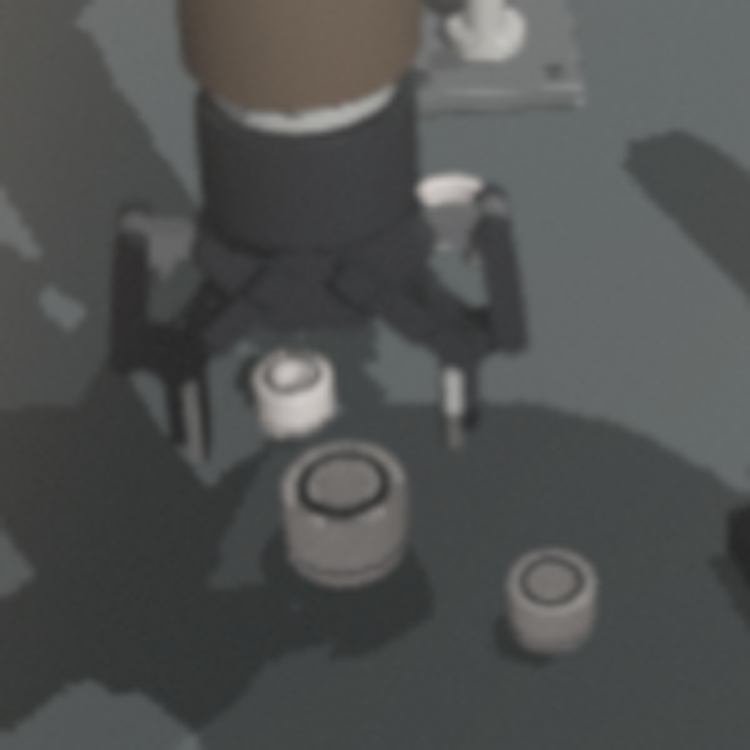

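View pics/t4.png

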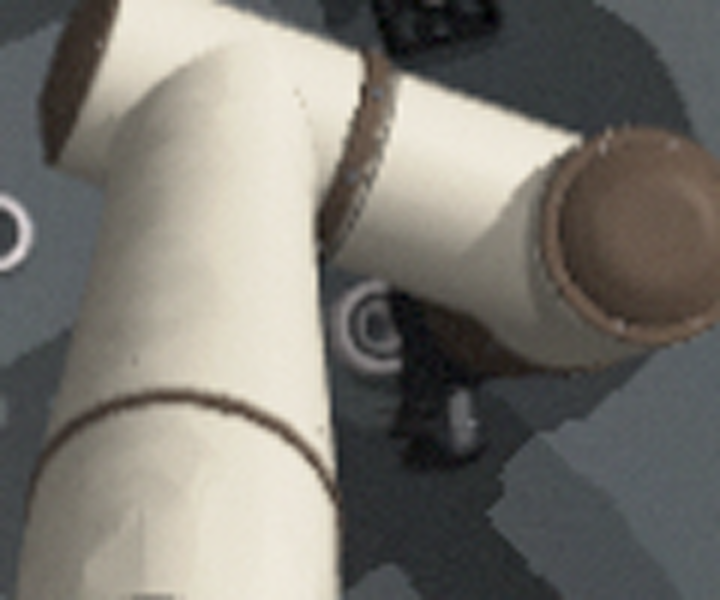

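carry_out(increments=[[[0,0,0,0,0,0,-1],[0,0,0,0,0,0,-1],[0,0,0,0,0,0,-1]]])

```text
clock: 2.3
position: [477.2, -343.1, 42.9]
ee_rot: [-0.705, 0.709, -0.001, 0.001]
contact_force: [0.4, 0.3, 0.2]
gripper_width: 85.2
```

carry_out(increments=[[[0,0,-0.012,0,0,0,-1],[0,0,-0.012,0,0,0,-1],[0,0,-0.01,0,0,0,-1],[0,0,-0.006,0,0,0,-1],[0,0,0,0,0,0,-1]]])

```text
clock: 2.8
position: [475.5, -342.3, -0.4]
ee_rot: [-0.705, 0.709, 0.002, -0.001]
contact_force: [0.2, -0.1, 0.2]
gripper_width: 85.4
```

carry_out(increments=[[[0,0,0,0,0,0,-1],[0,0,0,0,0,0,-1]]])

```text
clock: 3.0
position: [476.9, -342.9, 1.6]
ee_rot: [-0.705, 0.709, -0.0, 0.0]
contact_force: [0.9, 0.7, -0.3]
gripper_width: 85.8
```

```bash
python3 - <<'E'
from h import *
from bench import arm,optics
crop(optics.get_image("side"),200,250,150,130,5,"pics/s5.png")
E
```

```text
(no output)
```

View pics/s5.png

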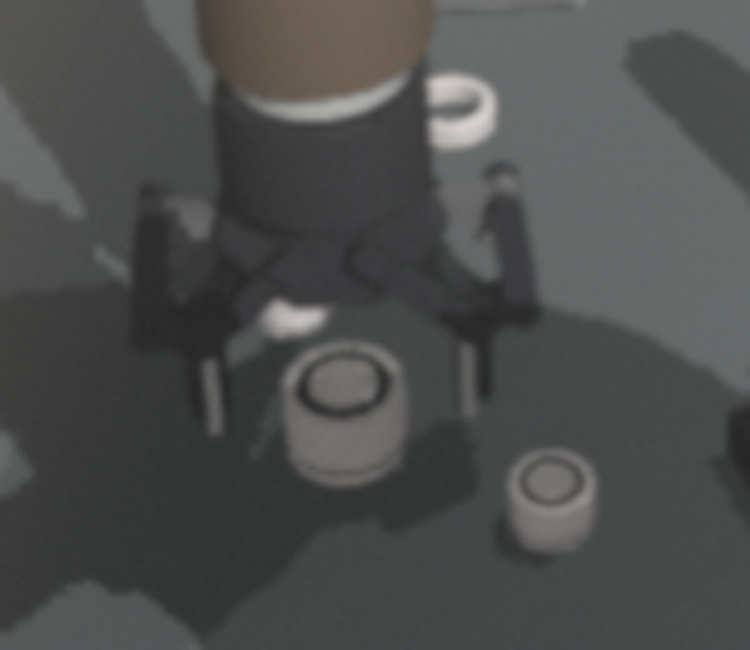

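The cup is centred between the pads, which are at its mid-height. Closing.

carry_out(increments=[[[0,0,0,0,0,0,1],[0,0,0,0,0,0,1],[0,0,0,0,0,0,1],[0,0,0,0,0,0,1],[0,0,0,0,0,0,1]]])

```text
clock: 3.55
position: [476.9, -343.0, 2.0]
ee_rot: [-0.705, 0.709, -0.001, 0.0]
contact_force: [0.1, 0.9, 5.2]
gripper_width: 44.0
```

carry_out(increments=[[[0,0,0,0,0,0,1],[0,0,0,0,0,0,1],[0,0,0,0,0,0,1],[0,0,0,0,0,0,1],[0,0,0,0,0,0,1]]])

```text
clock: 4.05
position: [476.9, -342.9, 2.0]
ee_rot: [-0.705, 0.709, -0.001, 0.0]
contact_force: [-0.4, 0.4, 5.6]
gripper_width: 44.1
```

```bash
python3 - <<'E'
from h import *
from bench import arm,optics
print(arm.read_state()["position"],arm.read_state()["contact_force"])
crop(optics.get_image("side"),200,250,150,130,5,"pics/s6.png")
E
```

```text
[ 476.94986394 -342.93185513    2.04462709] [-0.35216207  0.42694728  5.58617723]
```

View pics/s6.png

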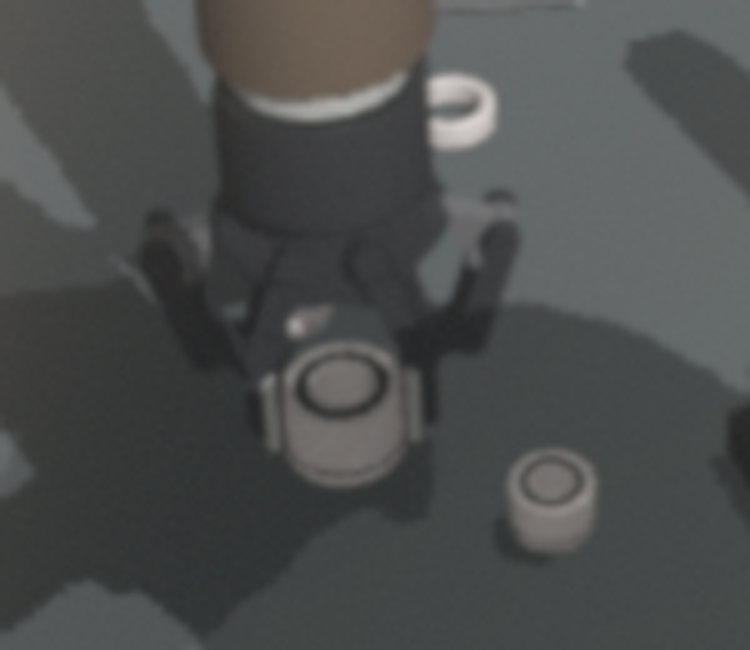

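carry_out(increments=[[[0,0,0.01,0,0,0,1],[0,0,0.02,0,0,0,1],[0,0,0.02,0,0,0,1],[0,0,0.02,0,0,0,1],[0,0,0.02,0,0,0,1]]])

```text
clock: 4.6
position: [475.8, -342.4, 91.8]
ee_rot: [-0.705, 0.71, 0.001, -0.0]
contact_force: [0.3, -0.1, -0.9]
gripper_width: 44.4
```

carry_out(increments=[[[0.002,0.01,0.01,0,0,0,1],[0.006,0.025,0,0,0,0,1],[0.006,0.025,0,0,0,0,1],[0.006,0.025,0,0,0,0,1],[0.006,0.025,0,0,0,0,1]]])

```text
clock: 5.1
position: [501.9, -231.0, 100.7]
ee_rot: [-0.705, 0.71, 0.001, -0.0]
contact_force: [0.2, 1.1, -1.0]
gripper_width: 44.5
```

carry_out(increments=[[[0.006,0.025,0,0,0,0,1],[0.006,0.025,0,0,0,0,1],[0.006,0.025,0,0,0,0,1],[0.006,0.025,0,0,0,0,1],[0.006,0.025,0,0,0,0,1]]])

```text
clock: 5.6
position: [531.7, -106.0, 100.7]
ee_rot: [-0.705, 0.709, 0.001, -0.0]
contact_force: [1.1, 0.9, -0.7]
gripper_width: 43.9
```

carry_out(increments=[[[0.006,0.025,0,0,0,0,1],[0.004,0.02,0,0,0,0,1],[0.003,0.01,0,0,0,0,1],[0,0,0,0,0,0,1],[0,0,0,0,0,0,1]]])

```text
clock: 6.1
position: [544.9, -52.9, 101.0]
ee_rot: [-0.705, 0.709, 0.0, -0.0]
contact_force: [0.0, -0.2, -0.9]
gripper_width: 44.2
```

```bash
python3 - <<'E'
from h import *
from bench import arm,optics
print(arm.read_state()["position"],arm.read_state()["contact_force"])
crop(optics.get_image("side"),220,120,150,150,5,"pics/s7.png")
crop(optics.get_image("top"),240,150,150,110,5,"pics/t7.png")
E
```

```text
[544.9338698  -52.91936061 101.00576439] [ 0.0458541  -0.23057423 -0.91723129]
```

View pics/s7.png

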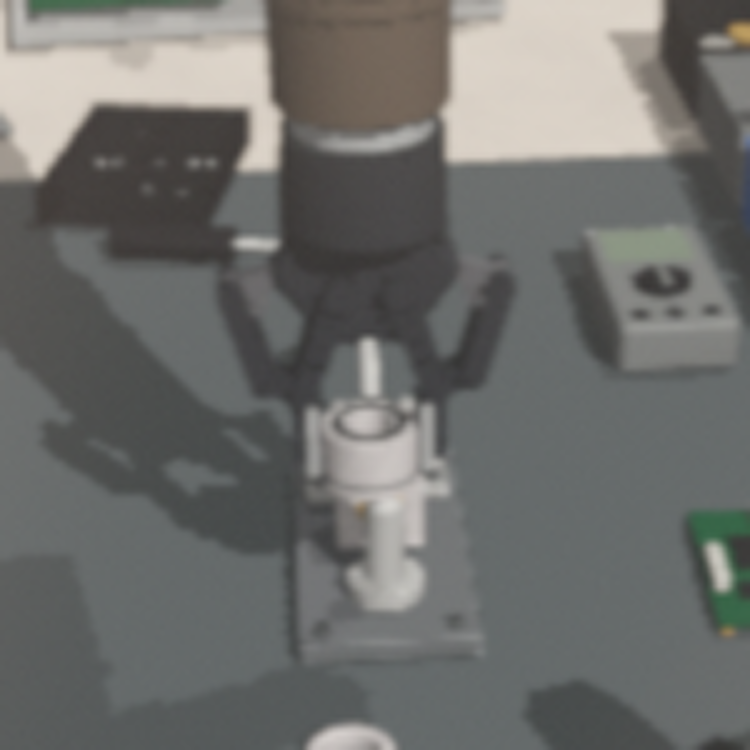

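View pics/t7.png

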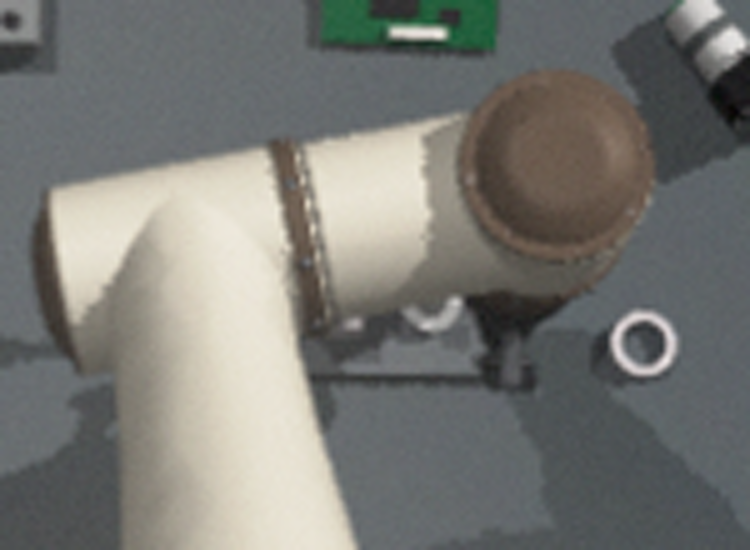

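```bash
cat > cupov.py <<'E'
from h import *
def cupov(d,c,zb,box,k,name):
    x0,y0,ww,hh=box;a=np.linspace(0,2*np.pi,60)
    im=cv2.resize(d["color"][y0:y0+hh,x0:x0+ww,::-1],None,fx=k,fy=k,interpolation=cv2.INTER_CUBIC)
    def dr(P,col=(0,255,255)):
        p=((proj(d,P)-[x0,y0]+.5)*k-.5).round().astype(int);cv2.polylines(im,[p],True,col,1)
    ci=lambda c,r,z:np.c_[c[0]+r*np.cos(a),c[1]+r*np.sin(a),0*a+z]
    dr(ci(c,23,zb));dr(ci(c,23,zb+30))
    S=(553,-16);dr(ci(S,10,64),(0,255,0));dr(ci(S,19,22),(0,255,0))
    cv2.imwrite(name,im)
E
python3 - <<'E'
from cupov import *
from bench import optics
cupov(optics.get_image("side"),(545.6,-52.6),99,(270,190,60,60),10,"pics/s8.png")
E
```

```text
(no output)
```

View pics/s8.png

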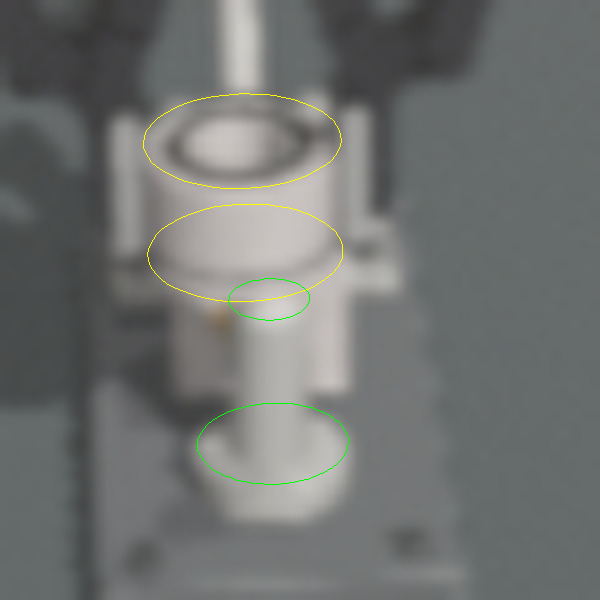

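carry_out(increments=[[[0.002,0.01,0,0,0,0,1],[0.003,0.015,0,0,0,0,1],[0.003,0.0115,0,0,0,0,1],[0,0,0,0,0,0,1],[0,0,0,0,0,0,1]]])

```text
clock: 6.75
position: [553.5, -15.6, 101.2]
ee_rot: [-0.705, 0.709, 0.0, -0.0]
contact_force: [-0.6, 0.1, -1.5]
gripper_width: 44.0
```

carry_out(increments=[[[0,0,-0.01,0,0,0,1],[0,0,-0.01,0,0,0,1],[0,0,0,0,0,0,1],[0,0,0,0,0,0,1]]])

```text
clock: 7.15
position: [553.0, -16.6, 80.6]
ee_rot: [-0.705, 0.709, 0.0, -0.001]
contact_force: [-0.1, 0.7, -0.2]
gripper_width: 44.3
```

```bash
python3 - <<'E'
from cupov import *
from bench import optics,arm
s=arm.read_state();p=s["position"];print(p)
d=optics.get_image("side")
cupov(d,(p[0]+.3,p[1]+.3),p[2]-2,(265,170,65,65),9,"pics/s9.png")
crop(d,265,170,65,65,9,"pics/s9r.png")
crop(optics.get_image("top"),270,150,110,90,7,"pics/t9.png")
E
```

```text
[553.04476315 -16.62490638  80.56450133]
```

View pics/s9.png

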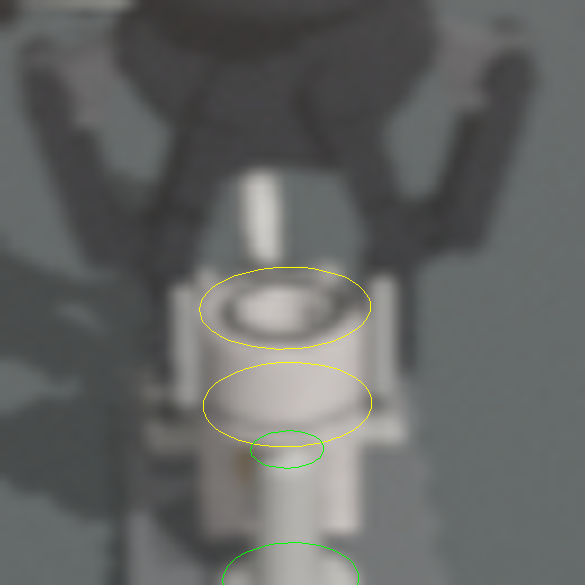

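View pics/s9r.png

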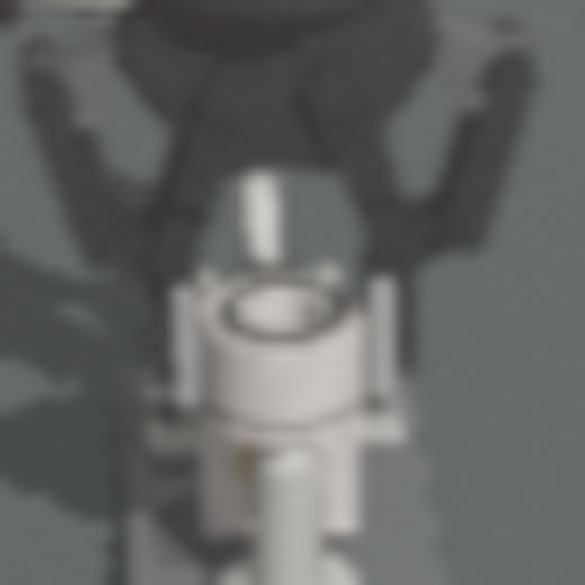

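View pics/t9.png

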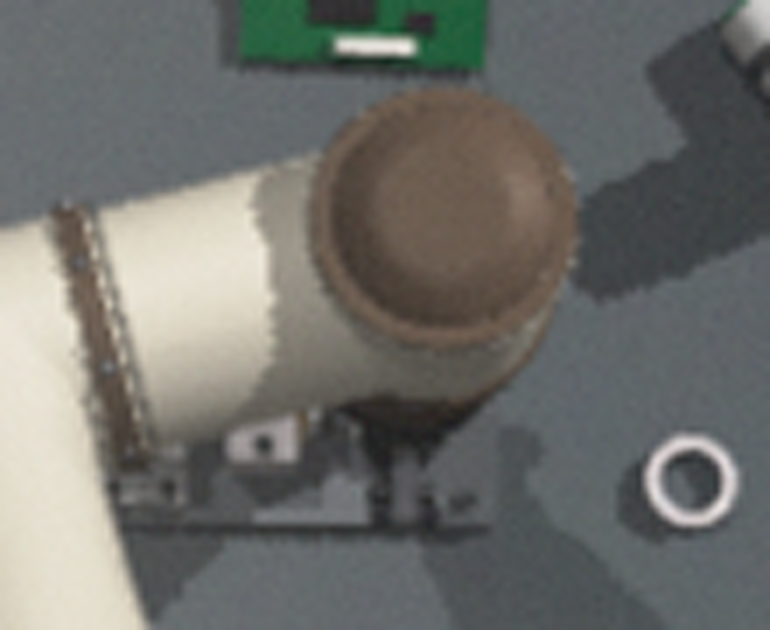

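carry_out(increments=[[[0.0005,0,-0.004,0,0,0,1],[0,0,-0.004,0,0,0,1],[0,0,-0.003,0,0,0,1],[0,0,0,0,0,0,1]]])

```text
clock: 7.65
position: [553.5, -16.3, 69.7]
ee_rot: [-0.705, 0.709, 0.0, -0.001]
contact_force: [-0.4, -0.1, -1.2]
gripper_width: 43.8
```

carry_out(increments=[[[0,0,-0.002,0,0,0,1],[0,0,-0.001,0,0,0,1],[0,0,0,0,0,0,1]]])

```text
clock: 7.95
position: [553.9, -16.3, 67.2]
ee_rot: [-0.705, 0.709, 0.0, -0.0]
contact_force: [-0.9, 0.5, -0.9]
gripper_width: 44.1
```

carry_out(increments=[[[0,0,-0.002,0,0,0,1],[0,0,0,0,0,0,1],[0,0,0,0,0,0,1]]])

```text
clock: 8.25
position: [553.7, -16.4, 65.2]
ee_rot: [-0.705, 0.709, 0.0, -0.0]
contact_force: [-1.0, -0.8, -1.8]
gripper_width: 44.0
```

carry_out(increments=[[[0,0,-0.003,0,0,0,1],[0,0,0,0,0,0,1],[0,0,0,0,0,0,1]]])

```text
clock: 8.55
position: [553.6, -16.3, 61.9]
ee_rot: [-0.705, 0.709, 0.0, -0.0]
contact_force: [-1.2, -1.3, -3.9]
gripper_width: 44.1
```

carry_out(increments=[[[0,0,-0.003,0,0,0,1],[0,0,0,0,0,0,1],[0,0,0,0,0,0,1]]])

```text
clock: 8.85
position: [553.6, -16.4, 59.0]
ee_rot: [-0.705, 0.709, 0.0, -0.0]
contact_force: [-0.8, -1.7, -2.8]
gripper_width: 43.7
```

carry_out(increments=[[[0,0,-0.003,0,0,0,1],[0,0,0,0,0,0,1],[0,0,0,0,0,0,1]]])

```text
clock: 9.15
position: [553.6, -16.4, 56.0]
ee_rot: [-0.705, 0.709, 0.0, -0.0]
contact_force: [-0.5, -1.3, -1.8]
gripper_width: 44.0
```

```bash
python3 - <<'E'
from cupov import *
from bench import optics,arm
d=optics.get_image("side")
crop(d,265,180,65,65,9,"pics/s10.png")
E
```

```text
(no output)
```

View pics/s10.png

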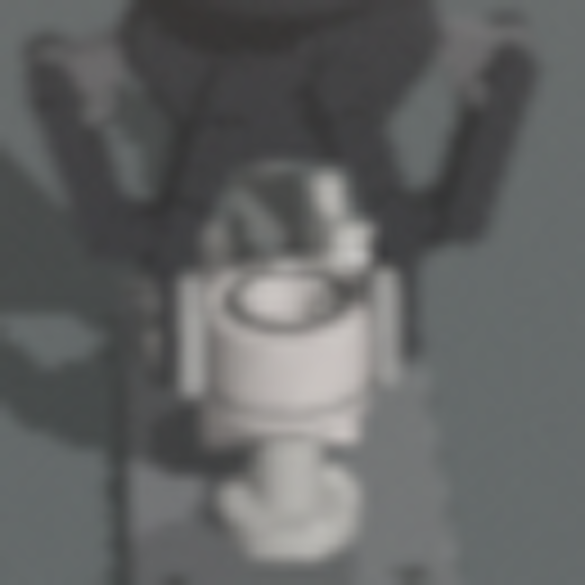

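The cup's bore is over the shaft top and the shaft shows below it at about (297,233), with low contact forces. I'll keep lowering.

carry_out(increments=[[[0,0,-0.004,0,0,0,1],[0,0,-0.004,0,0,0,1],[0,0,-0.004,0,0,0,1],[0,0,0,0,0,0,1]]])

```text
clock: 9.6
position: [553.6, -16.4, 43.5]
ee_rot: [-0.705, 0.709, 0.0, -0.0]
contact_force: [-1.5, -3.3, -2.0]
gripper_width: 43.9
```

carry_out(increments=[[[0,0,-0.004,0,0,0,1],[0,0,-0.004,0,0,0,1],[0,0,-0.004,0,0,0,1],[0,0,0,0,0,0,1]]])

```text
clock: 10.0
position: [553.6, -16.4, 31.6]
ee_rot: [-0.705, 0.709, 0.0, -0.0]
contact_force: [-1.6, -3.9, -3.0]
gripper_width: 44.0
```

carry_out(increments=[[[0,0,-0.003,0,0,0,1],[0,0,-0.002,0,0,0,1],[0,0,0,0,0,0,1]]])

```text
clock: 10.3
position: [553.7, -16.4, 27.1]
ee_rot: [-0.705, 0.709, 0.0, -0.0]
contact_force: [-3.7, -4.6, -0.0]
gripper_width: 43.9
```

carry_out(increments=[[[-0.0004,-0.0005,-0.001,0,0,0,1],[0,0,-0.001,0,0,0,1],[0,0,0,0,0,0,1]]])

```text
clock: 10.6
position: [553.7, -16.5, 25.3]
ee_rot: [-0.705, 0.709, -0.0, 0.0]
contact_force: [-2.2, -2.4, 0.9]
gripper_width: 44.3
```

carry_out(increments=[[[0,0,-0.001,0,0,0,1],[0,0,0,0,0,0,1]]])

```text
clock: 10.8
position: [553.7, -16.6, 24.3]
ee_rot: [-0.705, 0.709, -0.0, 0.0]
contact_force: [-2.2, -1.3, 1.0]
gripper_width: 44.2
```

carry_out(increments=[[[0,0,-0.001,0,0,0,1],[0,0,0,0,0,0,1]]])

```text
clock: 11.0
position: [553.8, -16.6, 24.0]
ee_rot: [-0.705, 0.709, -0.0, 0.0]
contact_force: [-4.0, -1.1, 4.3]
gripper_width: 43.9
```

Contact on the seat at TCP z of about 24, as predicted. I'll press slightly to confirm.

carry_out(increments=[[[0,0,-0.001,0,0,0,1],[0,0,0,0,0,0,1]]])

```text
clock: 11.2
position: [553.8, -16.6, 24.0]
ee_rot: [-0.705, 0.709, -0.0, 0.0]
contact_force: [-5.7, -0.9, 11.1]
gripper_width: 44.0
```

```bash
python3 - <<'E'
from cupov import *
from bench import optics,arm
print(arm.read_state()["position"],arm.read_state()["contact_force"])
d=optics.get_image("side")
cupov(d,(553.5,-16.3),22,(265,180,65,65),9,"pics/s11.png")
E
```

```text
[553.76867618 -16.58225256  23.97159187] [-5.66854942 -0.90824846 11.0788136 ]
```

View pics/s11.png

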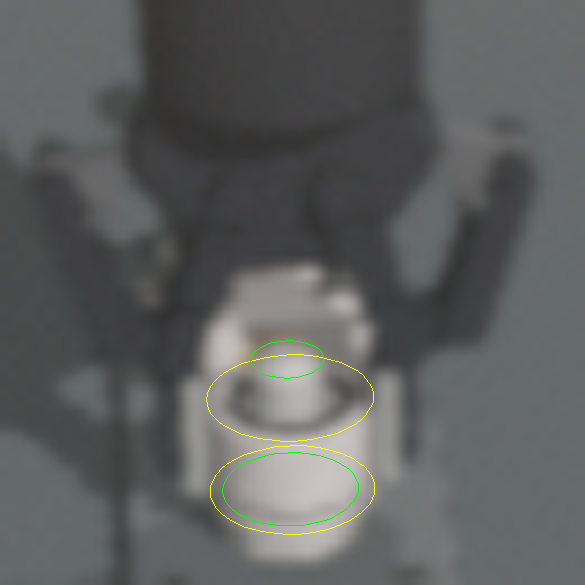

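Hard stop at z 24.0 with an 11 N push, so the cup is seated. Releasing.

carry_out(increments=[[[-0.0005,0,0.001,0,0,0,1],[0,0,0,0,0,0,-1],[0,0,0,0,0,0,-1],[0,0,0,0,0,0,-1],[0,0,0,0,0,0,-1]]])

```text
clock: 11.75
position: [553.6, -16.4, 23.2]
ee_rot: [-0.705, 0.709, -0.0, 0.0]
contact_force: [-0.3, 0.4, -0.2]
gripper_width: 85.4
```

carry_out(increments=[[[0,0,0,0,0,0,-1],[0,0,0,0,0,0,-1],[0,0,0,0,0,0,-1]]])

```text
clock: 12.05
position: [553.1, -16.7, 23.3]
ee_rot: [-0.705, 0.709, -0.0, 0.0]
contact_force: [-0.1, 0.2, -0.8]
gripper_width: 85.7
```

```bash
python3 - <<'E'
from cupov import *
from bench import optics,arm
print(arm.read_state()["contact_force"])
d=optics.get_image("side")
cupov(d,(553.5,-16.3),22,(265,180,65,65),9,"pics/s12.png")
E
```

```text
[-0.14978581  0.1825984  -0.83549407]
```

View pics/s12.png

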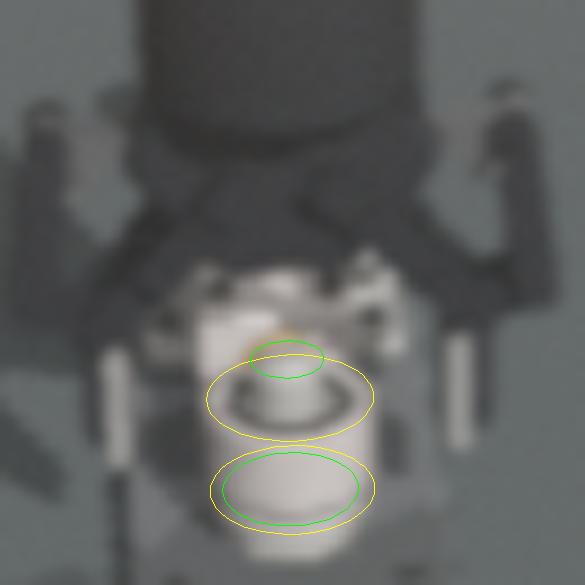

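The cup stays seated on the shaft and has been let go. I'll retreat upward, go to the lever ball, and locate the ball more exactly.

carry_out(increments=[[[0,0,0.01,0,0,0,-1],[0,0,0.02,0,0,0,-1],[0,0,0.03,0,0,0,-1],[0,0,0.035,0,0,0,-1],[0,0,0.035,0,0,0,-1]]])

```text
clock: 12.6
position: [552.9, -16.8, 155.3]
ee_rot: [-0.705, 0.709, -0.0, 0.0]
contact_force: [1.7, 0.2, 0.1]
gripper_width: 85.1
```

carry_out(increments=[[[0,0.03,0,-5,0,0,-1],[0.001,0.04,0,-5,0,0,-1],[0.001,0.05,0,-5,0,0,-1],[0.001,0.05,0,-5,0,0,-1],[0,0.05,0,-5,0,0,-1]]])

```text
clock: 13.1
position: [556.0, 205.1, 155.0]
ee_rot: [-0.688, 0.693, -0.155, -0.153]
contact_force: [1.2, 0.5, -0.4]
gripper_width: 85.2
```

carry_out(increments=[[[0,0.02,0,0,0,0,-1],[0,0,0,0,0,0,-1],[0,0,0,0,0,0,-1]]])

```text
clock: 13.4
position: [555.8, 223.4, 153.5]
ee_rot: [-0.688, 0.692, -0.154, -0.153]
contact_force: [0.6, -1.8, 0.1]
gripper_width: 85.2
```

```bash
python3 - <<'E'
from h import *
from bench import optics,arm
s=arm.read_state();print(s["position"],s["joints"].round(3));print(R.from_quat(s["ee_rot"]).as_matrix().round(3))
d=optics.get_image("side")
crop(d,220,110,150,150,5,"pics/s13.png")
crop(optics.get_image("top"),180,130,180,120,4,"pics/t13.png")
E
```

```text
[555.78666383 223.42034304 153.53976879] [ 0.794  0.519 -0.166  0.32  -1.224 -0.961]
[[-0.006 -1.     0.   ]
 [-0.906  0.005 -0.423]
 [ 0.423 -0.003 -0.906]]
```

View pics/s13.png

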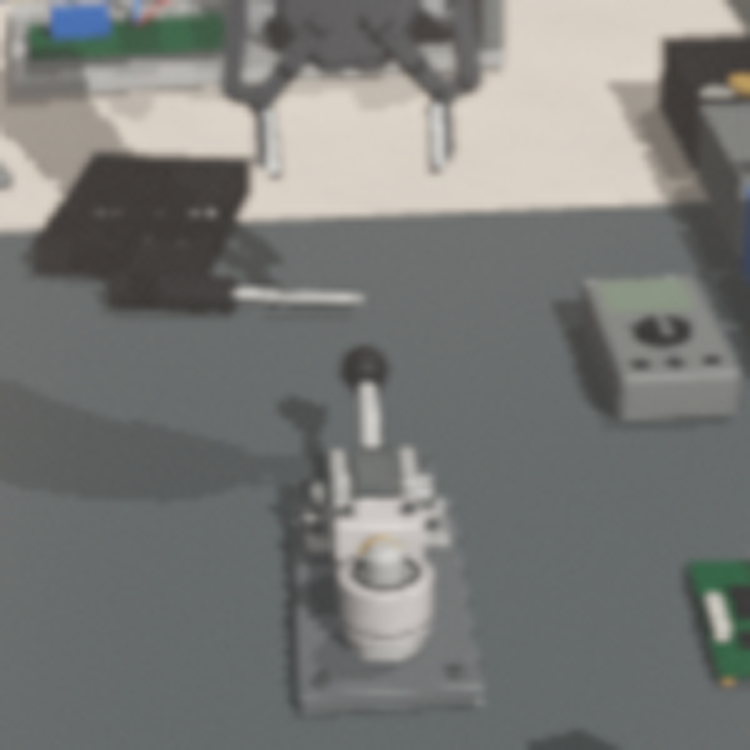

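View pics/t13.png

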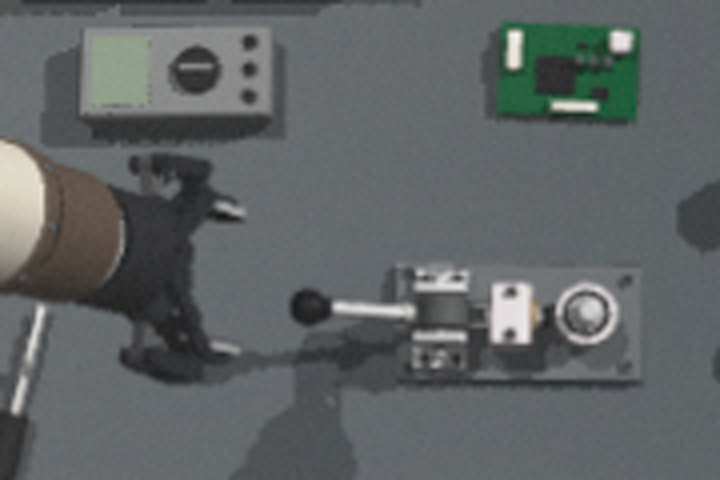

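```bash
python3 - <<'E'
from h import *
from bench import optics,arm
t=optics.get_image("top");s=optics.get_image("side")
def blob(d,box):
    x0,y0,w,h=box;g=cv2.cvtColor(d["color"],cv2.COLOR_RGB2GRAY)[y0:y0+h,x0:x0+w]
    m=(g<55).astype(np.uint8);n,l,st,c=cv2.connectedComponentsWithStats(m);i=1+st[1:,4].argmax();return c[i]+[x0,y0],st[i]
a,sa=blob(t,(245,195,28,24));b,sb=blob(s,(280,172,26,22));print(a,sa,b,sb)
print(tri(t,a,s,b),atz(t,a,63.7),atz(s,b,63.7))
E
```

```text
Traceback (most recent call last):
ValueError: attempt to get argmax of an empty sequence
```

```bash
python3 - <<'E'
from h import *
from bench import optics,arm
t=optics.get_image("top");s=optics.get_image("side")
def blob(d,box):
    x0,y0,w,h=box;g=cv2.cvtColor(d["color"],cv2.COLOR_RGB2GRAY)[y0:y0+h,x0:x0+w]
    th=(int(g.min())+np.median(g))/2;m=(g<th).astype(np.uint8);n,l,st,c=cv2.connectedComponentsWithStats(m);i=1+st[1:,4].argmax();return c[i]+[x0,y0],st[i]
a,sa=blob(t,(247,196,20,20));b,sb=blob(s,(284,174,18,18));print(a,sa,b,sb)
print(tri(t,a,s,b),atz(t,a,63.7),atz(s,b,63.7))
E
```

```text
[257.08571429 206.55714286] [ 6  6 10 10 70] [292.12727273 182.94545455] [ 4  5  9  9 55]
(array([554.76543183, 189.19303564,  64.58339915]), np.float64(0.34141512202305363)) [555.0791507  189.30150962  63.7       ] [554.67948463 190.94285077  63.7       ]
```

carry_out(increments=[[[-0.001,0.0084,0,0,0,0,-1],[0,-0.0062,-0.0133,0,0,0,-1],[0,-0.0124,-0.0266,0,0,0,-1],[0,-0.0124,-0.0266,0,0,0,-1],[0,-0.0062,-0.0133,0,0,0,-1]]])

```text
clock: 14.2
position: [553.9, 193.0, 71.5]
ee_rot: [-0.688, 0.693, -0.153, -0.154]
contact_force: [-0.6, -0.5, -0.1]
gripper_width: 85.4
```

carry_out(increments=[[[0,-0.0062,-0.0133,0,0,0,-1],[0,-0.0062,-0.0133,0,0,0,-1],[0,0,0,0,0,0,-1],[0,0,0,0,0,0,-1]]])

```text
clock: 14.6
position: [555.4, 182.4, 47.2]
ee_rot: [-0.688, 0.693, -0.154, -0.152]
contact_force: [0.4, -0.4, -0.4]
gripper_width: 85.4
```

```bash
python3 - <<'E'
from h import *
from bench import optics,arm
s=arm.read_state();print(s["position"],s["joints"].round(3),s["contact_force"])
d=optics.get_image("side")
crop(d,240,130,100,110,6,"pics/s14.png")
crop(optics.get_image("top"),210,150,140,100,5,"pics/t14.png")
E
```

```text
[555.43582663 182.35077081  47.17379081] [ 0.742  0.608 -0.341  0.39  -0.964 -1.027] [ 0.41885632 -0.41886823 -0.4393063 ]
```

View pics/s14.png

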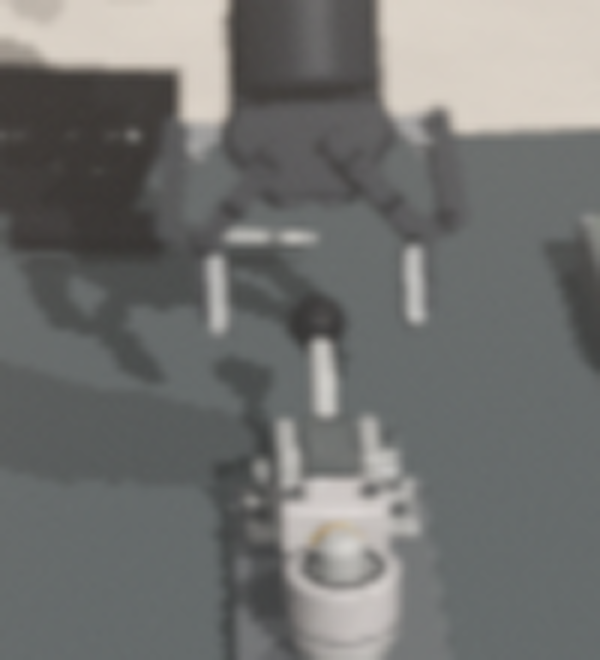

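View pics/t14.png

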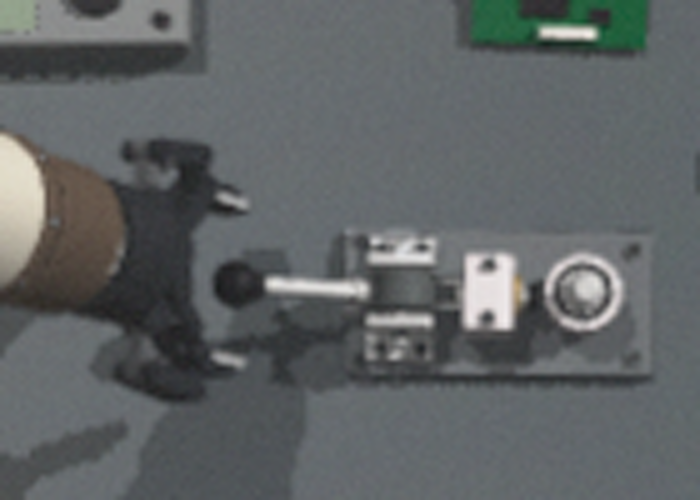

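The ball at side crop (317,318) is centred between the pads (217 and 415). Closing on it.

carry_out(increments=[[[0,0,0,0,0,0,1],[0,0,0,0,0,0,1],[0,0,0,0,0,0,1],[0,0,0,0,0,0,1],[0,0,0,0,0,0,1]]])

```text
clock: 15.2
position: [555.8, 182.4, 47.4]
ee_rot: [-0.688, 0.692, -0.154, -0.152]
contact_force: [1.8, -0.6, 1.0]
gripper_width: 25.0
```

carry_out(increments=[[[0,0,0,0,0,0,1],[0,0,0,0,0,0,1],[0,0,0,0,0,0,1]]])

```text
clock: 15.5
position: [555.8, 182.5, 47.3]
ee_rot: [-0.688, 0.692, -0.154, -0.152]
contact_force: [4.1, 0.4, 1.9]
gripper_width: 25.2
```

```bash
python3 - <<'E'
from h import *
from bench import optics,arm
s=arm.read_state();print(s["position"],s["joints"].round(3),s["contact_force"])
d=optics.get_image("side")
crop(d,240,130,100,110,6,"pics/s15.png")
crop(optics.get_image("top"),210,150,140,100,5,"pics/t15.png")
# swing plan: TCP per lever angle
P=np.array([93.6,37]);
for k in range(0,75,2):
    pass
E
```

```text
[555.77276965 182.46164707  47.31353232] [ 0.741  0.607 -0.341  0.39  -0.963 -1.027] [4.06845882 0.3896079  1.85032964]
```

View pics/s15.png

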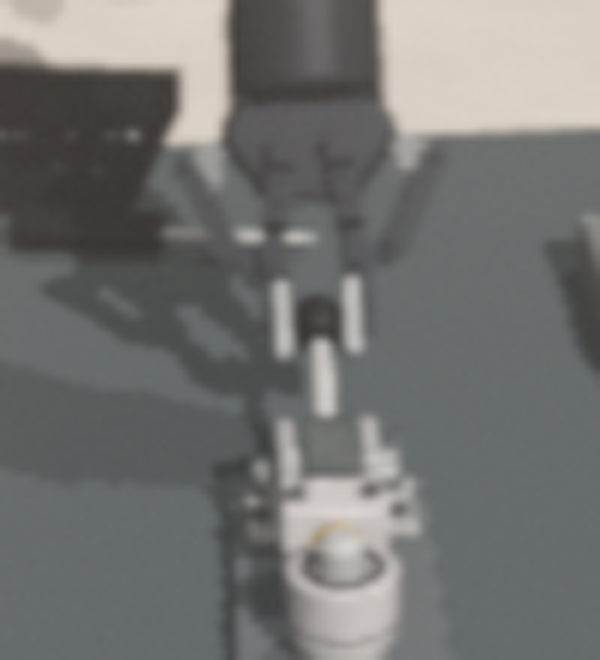

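View pics/t15.png

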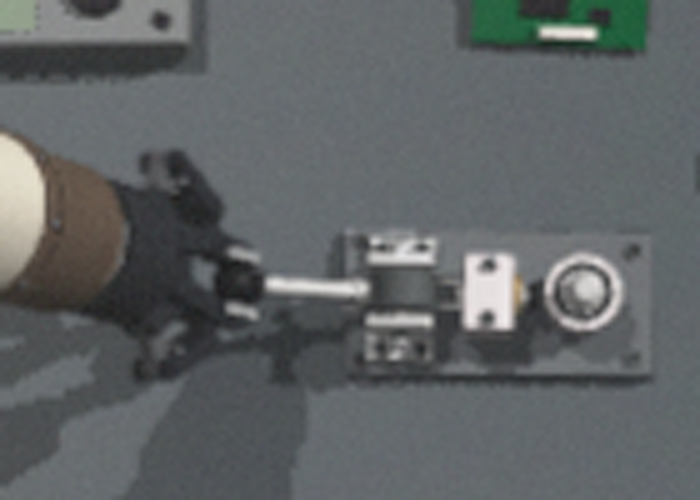

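```bash
python3 - <<'E'
from h import *
v=np.array([88.9,10.3]);
for k in range(25):
    a,b=[R.from_euler('z',x,degrees=True).as_matrix()[:2,:2]@v for x in(3*k,3*k+3)]
    print(k,((b-a)/1000).round(4))
E
```

```text
0 [-0.0007  0.0046]
1 [-0.0009  0.0046]
2 [-0.0011  0.0045]
3 [-0.0014  0.0045]
4 [-0.0016  0.0044]
5 [-0.0018  0.0043]
6 [-0.0021  0.0042]
7 [-0.0023  0.0041]
8 [-0.0025  0.004 ]
9 [-0.0027  0.0038]
10 [-0.0029  0.0037]
11 [-0.0031  0.0035]
12 [-0.0033  0.0034]
13 [-0.0034  0.0032]
14 [-0.0036  0.003 ]
15 [-0.0037  0.0028]
16 [-0.0039  0.0026]
17 [-0.004   0.0024]
18 [-0.0041  0.0022]
19 [-0.0043  0.002 ]
20 [-0.0043  0.0017]
21 [-0.0044  0.0015]
22 [-0.0045  0.0013]
23 [-0.0046  0.001 ]
24 [-0.0046  0.0008]
```

carry_out(increments=[[[0,-0.0007,0.0046,3,0,0,1],[0,-0.0009,0.0046,3,0,0,1],[0,-0.0011,0.0045,3,0,0,1],[0,-0.0014,0.0045,3,0,0,1],[0,-0.0016,0.0044,3,0,0,1]]])

```text
clock: 16.1
position: [555.7, 177.4, 69.6]
ee_rot: [-0.702, 0.707, -0.061, -0.059]
contact_force: [2.3, 0.8, -0.7]
gripper_width: 25.1
```

carry_out(increments=[[[0,-0.0018,0.0043,3,0,0,1],[0,-0.0021,0.0042,3,0,0,1],[0,-0.0023,0.0041,3,0,0,1],[0,-0.0025,0.004,3,0,0,1],[0,0,0,0,0,0,1]]])

```text
clock: 16.6
position: [555.7, 168.3, 87.4]
ee_rot: [-0.704, 0.71, 0.013, 0.015]
contact_force: [-0.9, 6.2, 3.3]
gripper_width: 24.9
```

```bash
python3 - <<'E'
from h import *
from bench import optics,arm
s=arm.read_state();print(s["position"],s["joints"].round(3),s["contact_force"],s["wrist_torque"])
d=optics.get_image("side")
crop(d,240,130,100,110,6,"pics/s16.png")
crop(optics.get_image("top"),210,150,140,100,5,"pics/t16.png")
E
```

```text
[555.65142852 168.30378481  87.36541946] [ 0.556  0.446 -0.281 -0.043 -0.822 -0.536] [-0.86881901  6.19224837  3.30376722] [1.48204038 0.14319913 0.03903007]
```

View pics/s16.png

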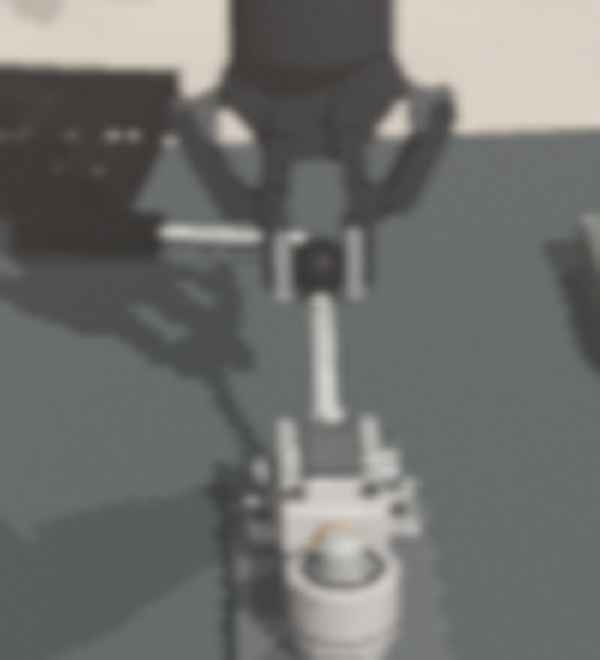

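The ball is held and the lever is rising, with forces under 10 N. Continuing the arc.

carry_out(increments=[[[0,-0.0027,0.0038,3,0,0,1],[0,-0.0029,0.0037,3,0,0,1],[0,-0.0031,0.0035,3,0,0,1],[0,-0.0033,0.0034,3,0,0,1],[0,-0.0034,0.0032,3,0,0,1]]])

```text
clock: 17.2
position: [555.3, 154.3, 104.7]
ee_rot: [-0.697, 0.701, 0.106, 0.106]
contact_force: [0.1, 4.3, 5.0]
gripper_width: 24.8
```

carry_out(increments=[[[0,-0.0036,0.003,3,0,0,1],[0,-0.0037,0.0028,3,0,0,1],[0,-0.0039,0.0026,3,0,0,1],[0,-0.004,0.0024,3,0,0,1],[0,0,0,0,0,0,1]]])

```text
clock: 17.7
position: [555.1, 138.3, 116.6]
ee_rot: [-0.681, 0.687, 0.179, 0.178]
contact_force: [-2.6, 5.7, 11.6]
gripper_width: 24.9
```

```bash
python3 - <<'E'
from h import *
from bench import optics,arm
s=arm.read_state();print(s["position"],s["joints"].round(3),s["contact_force"],s["wrist_torque"])
d=optics.get_image("side")
crop(d,240,130,100,110,6,"pics/s17.png")
E
```

```text
[555.09281437 138.34351521 116.59138234] [ 0.225  0.419 -0.138 -0.61  -0.984  0.104] [-2.64170882  5.65093943 11.55037007] [1.7925216  0.27273403 0.21318829]
```

View pics/s17.png

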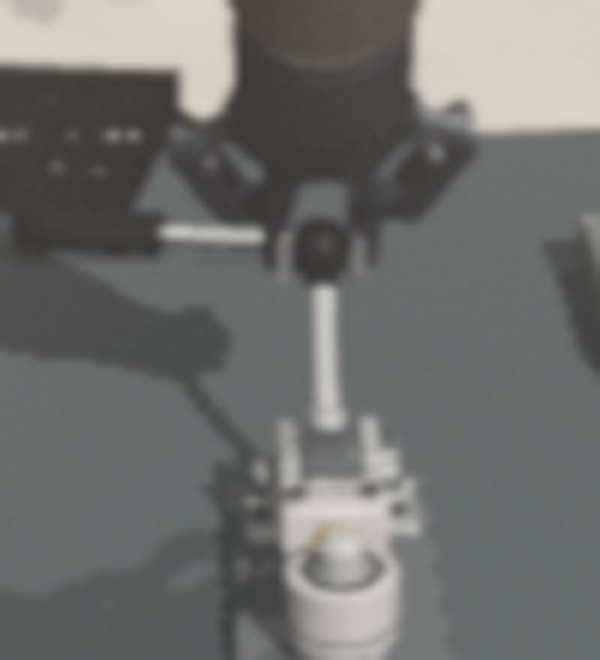

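carry_out(increments=[[[0,-0.0041,0.0026,3,0,0,1],[0,-0.0042,0.0023,3,0,0,1],[0,-0.0043,0.002,3,0,0,1],[0,-0.0044,0.0017,3,0,0,1],[0,0,0,0,0,0,1]]])

```text
clock: 18.25
position: [554.8, 120.8, 124.8]
ee_rot: [-0.659, 0.664, 0.251, 0.248]
contact_force: [-2.6, 2.8, 11.9]
gripper_width: 25.0
```

carry_out(increments=[[[0,-0.0045,0.0013,3,0,0,1],[0,-0.0046,0.001,3,0,0,1],[0,-0.0046,0.0008,3,0,0,1],[0,0,0,0,0,0,1],[0,0,0,0,0,0,1]]])

```text
clock: 18.75
position: [554.5, 107.4, 128.5]
ee_rot: [-0.638, 0.642, 0.302, 0.299]
contact_force: [-1.6, 1.0, 12.1]
gripper_width: 24.6
```

```bash
python3 - <<'E'
from h import *
from bench import optics,arm
s=arm.read_state();print(s["position"],s["joints"].round(3),s["contact_force"],s["wrist_torque"])
M=R.from_quat(s["ee_rot"]).as_matrix();print(M.round(3))
g=s["position"]-M[:,2]*18.4;print("ball est from tool",g, "angle from up",np.degrees(np.arctan2(g[1]-93.6,g[2]-37)))
d=optics.get_image("side");t=optics.get_image("top")
crop(d,240,120,100,110,6,"pics/s18.png")
crop(t,210,150,140,100,5,"pics/t18.png")
print(proj(d,[[555,93.6,137],[555,93.6,37]]),proj(t,[[555,93.6,137]]))
E
```

```text
[554.50538262 107.44596622 128.46424223] [-0.049  0.507 -0.061 -0.94  -1.255  0.475] [-1.63133781  0.97179878 12.12166911] [ 1.12479284 -0.06953488  0.0040854 ]
[[-0.006 -1.    -0.002]
 [-0.639  0.002  0.769]
 [-0.769  0.006 -0.639]]
ball est from tool [554.54323589  93.29714041 140.22729011] angle from up -0.1681001831294128
[[293.74760439 173.94073139]
 [294.64039804 207.47120069]] [[288.58404348 202.51847387]]
```

View pics/s18.png

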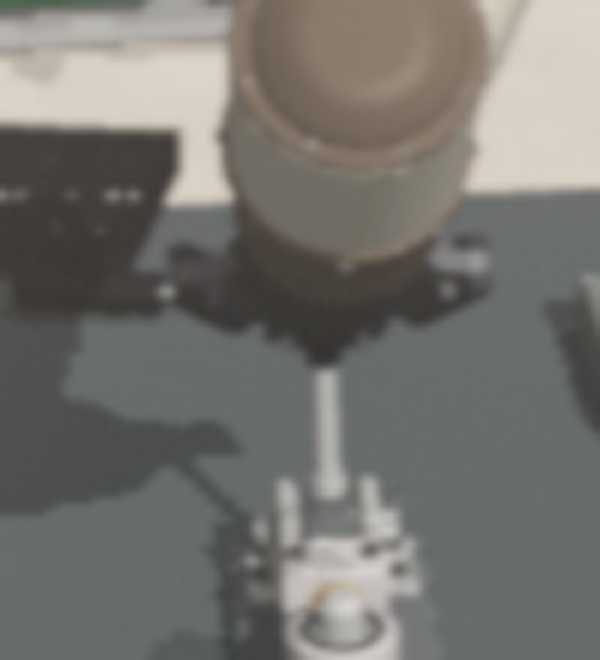

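View pics/t18.png

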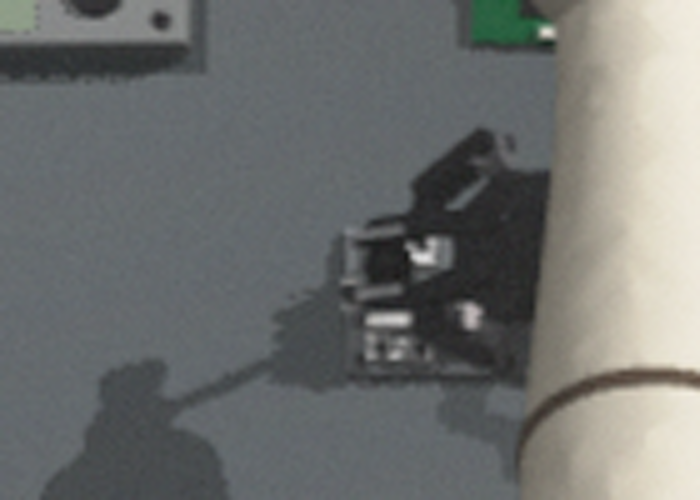

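carry_out(increments=[[[0,0,0.001,0,0,0,1],[0,0,0,0,0,0,1],[0,0,0,0,0,0,1],[0,0,0,0,0,0,1],[0,0,0,0,0,0,1]]])

```text
clock: 19.35
position: [554.5, 107.7, 128.5]
ee_rot: [-0.639, 0.642, 0.301, 0.298]
contact_force: [-1.4, 0.4, 8.4]
gripper_width: 24.8
```

```bash
python3 - <<'E'
from cupov import *
from bench import optics,arm
s=arm.read_state();print(s["position"],s["contact_force"],s["joint_vel"].round(3),s["gripper_width"])
d=optics.get_image("side");t=optics.get_image("top")
cupov(d,(553.5,-16),22,(265,180,65,65),9,"pics/s19.png")
crop(t,260,180,60,50,10,"pics/t19.png")
cv2.imwrite("pics/side_end.png",d["color"][:,:,::-1])
E
```

```text
[554.52608805 107.65123017 128.47979532] [-1.39729257  0.41737594  8.37111385] [-0.001 -0.     0.001  0.001  0.001 -0.001] 24.811740628871146
```

View pics/s19.png

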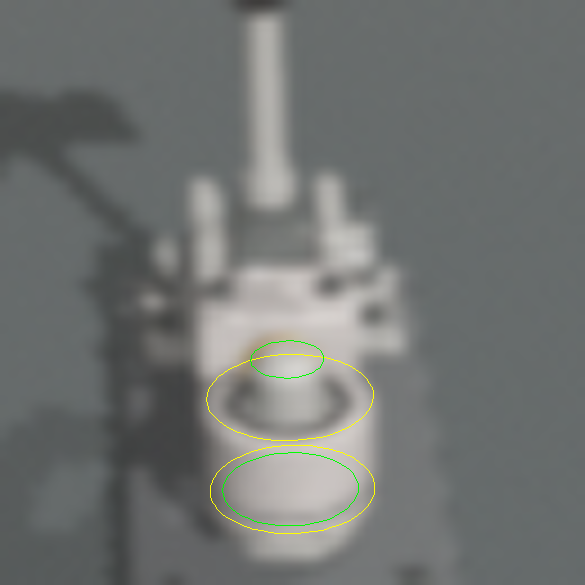

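View pics/t19.png

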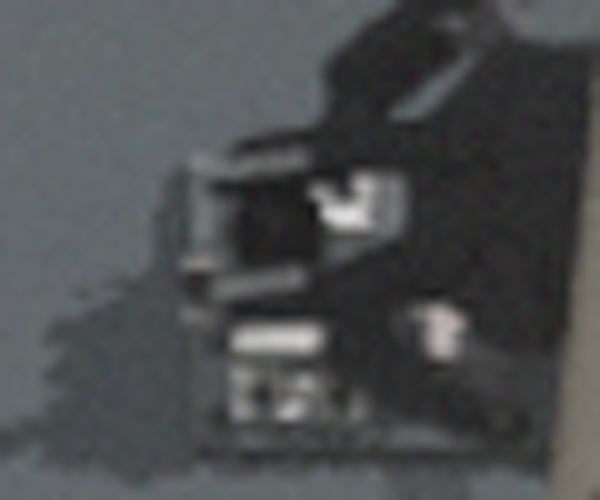

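View pics/side_end.png

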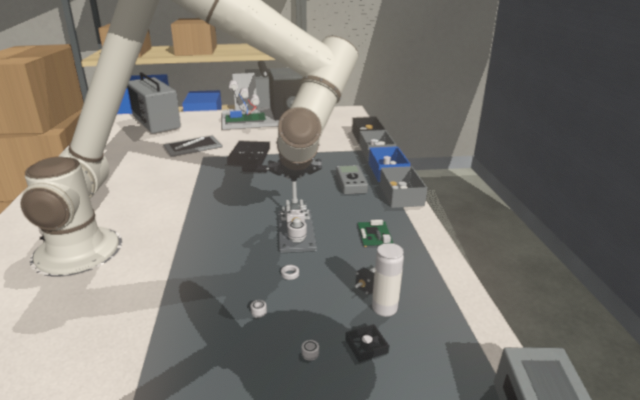

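The ball at top pixel (288,202) is within 1 px of where it should be for an upright lever. The cup matches its seated outline, the bystanders are where they were, and the arm is still. Handing in.

```bash
python3 -c "
from bench import job_done;print(job_done())"
```

```text
the job is handed in; nothing more can be done
None
```

The bearing cup is on its seat over the shaft and let go, and the lever is held straight up with the fingers still closed on its ball. I handed the job in at about 19.5 s.

**Cup:** I picked the 46 mm part by size from four ring-like parts. Lowering it over the shaft took under 6 N sideways. It then stopped hard on the seat at the expected height under an 11 N push. In the last picture it still matches its seated outline.

**Lever:** I tilted the gripper along with the swing so the ball would not have to turn much between the pads. The ball is within 1 px, about 1 degree, of where it should be with the lever upright. The arm was still, and nothing else on the bench visibly moved.

**Unconfirmed or in disagreement:**
- The clamping force on the cup cannot be measured from the arm. I infer it only from the lever angle.
- The ball height worked out from the tool pose was about 3 mm above the nominal 137 mm, so the ball probably sits slightly off the pad centres.
- About 8 N of upward force remains on the tool at the hold.

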